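Pack the glue bottle and clip carton into the station kit tote

ROBOT

A 7-joint arm with a two-finger parallel gripper is mounted at the origin on the work surface. World frame = base frame: x ahead of the robot, y to its left, z up, the work surface at z = 0. Lengths are in m, angles in degrees, forces in N, time in s.
With the tool pointing down it reaches from about 0.35 to 0.775 m from the base axis. Payload 3.1 kg.
Tool frame: the origin (TCP) lies on the centre line of the jaws, within the pads' length; the fingertips stand 17 mm ahead of it and the grasp point (between the pads) lies 2 mm behind it (robot.tip_reach is the distance from the TCP to the fingertips, in m); z points along the fingers, y is the line along which they close (so a half turn about z gives the same grasp; the last joint's range is limited). The gripper opens to 85 mm and grips with 20 to 120 N. Pads are 22 mm wide; open, the fingers measure 114 mm over their backs; the gripper's body (76 mm by 85 mm) begins 54 mm behind the grasp point. The pads swing forward as they close: fully open they stand 13 mm farther back than shut.
Start: joints at [62.813, 17.813, 0.802, 86.603, -0.252, 75.585, -1.558], TCP at [0.231, -0.499, 0.211] pointing down, gripper open.
Joint ranges: [-154.91, 154.91], [-16.99, 109.72], [-72.82, 74.43], [7.12, 147.25], [-82.49, 262.49], [11.32, 116.49], [-174.64, 174.64]. Speed limits (degrees/s): [159.86, 159.86, 180, 180, 180, 180, 180].

INTERFACE

Orientations are given as [roll, pitch, yaw] about the fixed x, y, z axes, in that order (R = Rz(yaw) Ry(pitch) Rx(roll)).
In Python, from station import robot, fingers, vision, workorder, recognise gives the robot as it stands. Calls block until the motion is done:
- robot.move_to(position, orientation): joint-space move of the TCP to a pose.
- robot.line_to(position, orientation=None, velocity=0.15, f_stop=None): straight line of the TCP; orientation=None keeps the orientation; velocity is the mean speed in m/s. With f_stop (N) it stops when the force on the tool has changed by that much, and returns True; else False.
- robot.move_j(angles): joint-space move.
- fingers.gripper_to(opening, force=None): opening from 0.0 (shut) to 1.0 (fully open); force is the grip in N (None keeps the last); returns when the fingers have stopped.
- robot.pause(seconds).
- robot.inverse_kinematics(position, orientation): joint angles nearest the present ones, or None.
- vision.grab_frame(name): name is "side" or "top"; returns the picture (400x640x3 uint8, red, green, blue); there is no depth.
- vision.calibration(name): a dict with "mtx" (3x3 intrinsics, pixels), "k1" (the pictures are not rectified: a ray, as slopes to the right and down, at radius r is drawn at 1 + k1 r^2 times it, then the intrinsics apply), "extrinsics" (4x4, takes a point from world to camera coordinates). Camera axes: x right, y up, looking along -z (the intrinsics and any distortion apply to the point x, -y, -z); pixel columns grow to the right and rows downward; lengths in m; the calibration is good to about 2 mm. A picture is of the moment at which its call begins. calibration takes no time and is no camera call.
A pose or a line that the arm cannot do raises robot.PlanningError and nothing moves.
- workorder.close_job(): hands the job in; it is judged then, once.
Trained networks look in the newest picture that a camera, given by its name, has taken for a name from the list of things; names that differ only in an ending like _2 or _b are one class to them, and where a whole thing is asked for, a point or a joint stands for the part that bears it (a point fixed in the world has none). Each returns a list of dicts, best first, with "p" (0 to 1); they miss things now and then, are a little off and sometimes report something else, mostly with a low value. They report only what shows in the picture. A call takes as long as a camera call. They do not tell look-alikes from the thing itself.
- recognise(label, camera): "rect" ([centre column, centre row, width, height] in pixels, round what is visible of it).
Readings, each from a call of its own:
- robot.current_time_s(): time.
- robot.current_joint_positions(): joint angles.
- robot.current_dq(): joint speeds.
- robot.current_joint_torque(): joint torques, N m.
- robot.current_tool_pos(): TCP position.
- robot.current_eef_rot(): TCP orientation.
- robot.current_contact_force(): force on the tool from outside, world axes, zero at the start.
- robot.current_torque(): the same for the moment, N m.
- robot.current_finger_gap(): opening from 0.0 (shut) to 1.0 (fully open).
- robot.current_gripper_force(): force on a finger pad.
Only numpy, scipy, OpenCV 4.12 (cv2) and the standard library are available. Lean on these libraries where they do the work, as an engineer would, in place of code of your own. Each camera call takes 0.05 s, during which the arm holds its last target. There are 200 camera calls.

TASK

Finish packing the blue kit tote. The glue bottle is lying down: first stand it upright on its base on the bench, let go of it and let it stand a moment, then take it again and put it in the tote with the cap up; also put the cardboard carton in the tote upright, so that bottle, carton and the black gauge case already there stand side by side, all fully down on the tote floor. Set things down rather than dropping them, and leave the other loose things on the bench (green sleeve, tape measure, brush, screwdriver, pen) where they are.

Things in the scene. Friction and masses are not known exactly. Their poses are not given: they have to be found in the camera images.
- tote: Blue open-topped plastic box, fixed to the bench. Outside 72 (its x) x 146 (its y) mm, walls 5 mm, rim 65 mm above the bench; inside 62 x 136 mm, inner floor 15 mm above the bench. Origin on the bench under its centre, z up, y along its length.
- tote_floor (a point): Centre of the tote's inner floor (15 mm above the bench); axes as the tote's.
- bottle: White flat-sided glue bottle with green labels and red round cap, lying on a broad side. Body 80 (x) x 54 (y) x 40 (z) mm, x from -40 to 40 mm; cap 28 mm diameter, x from 40 to 68 mm. Origin: centre of the body's underside as it lies; the long axis is at z = 20 mm. x points from base to cap (up when the bottle stands). About 0.16 kg.
- bottle_base (a point): Centre of the bottle's base (54 x 40 mm).
- bottle_captop (a point): Centre of the top of the bottle's cap.
- carton: Brown cardboard carton of clips with white labels and tape, rigid, 54 (its x) x 44 (its y) x 80 (its z) mm, standing upright. Origin: centre of its underside, z up. Mass about 0.22 kg.
- gauge_case: Black plastic gauge case, 54 (its x) x 40 (its y) x 75 (its z) mm, standing loose in the +y end of the tote with about 1 mm to the end wall; it may be nudged but must stay in the tote. Origin: centre of its underside, z up.
- green_sleeve: Bystander: green tube, 52 mm diameter, 75 mm high, standing. Origin: centre of its underside.
- tape_measure: Bystander: yellow tape measure 70 x 34 x 66 mm. Origin: centre of its underside.
- brush: Bystander: brush about 200 mm long, lying along its x.
- screwdriver: Bystander: orange-handled screwdriver about 190 mm long, lying along its x.
- pen: Bystander: blue pen 140 mm long, lying along its x.
Things that resemble listed ones, but are neither listed nor needed, are in the scene too. Several things have the shape of the tote; the one meant has the colours described above.

How it is judged (in metres and radians):
On the way:
1. the bottle stands upright on the bench, released, for 0.3 s (angle between bottle's own x axis and vertical below 0.12 rad and height (world z) of bottle_base below 0.008 m and contact force between bottle and the arm below 0.1 N and contact force between bottle and the fingers below 0.1 N), for 0.3 s.
At the end, for the whole second after the job is handed in: Bottle (cap up), carton and gauge case all stand in the tote, within 7 degrees of upright, undersides within 7 mm of its floor, each centre within 15 mm of the tote's long centre line and within 55 mm of its middle along the length, at rest (angle between bottle's own x axis and vertical below 0.12 rad and height (world z) of each of bottle_base, carton, gauge_case below 0.022 m and height (world z) of bottle_captop above 0.11 m and x of bottle_base in the frame of tote_floor between -0.015 and 0.015 m and y of bottle_base in the frame of tote_floor between -0.055 and 0.055 m and angle between each of carton, gauge_case's own z axis and vertical below 0.12 rad and x of carton in the frame of tote_floor between -0.015 and 0.015 m and y of carton in the frame of tote_floor between -0.055 and 0.055 m and x of gauge_case in the frame of tote_floor between -0.015 and 0.015 m and y of gauge_case in the frame of tote_floor between -0.055 and 0.055 m and linear speed of each of bottle, carton below 0.02 m/s); the robot touches nothing.
It fails at once if the bottle is dropped (over 0.75 m/s while not held) (linear speed of bottle above 0.75 m/s and contact force between bottle and the fingers below 0.1 N).
It fails at once if the carton is dropped (over 0.75 m/s while not held) (linear speed of carton above 0.75 m/s and contact force between carton and the fingers below 0.1 N).
It fails at once if a bystander is moved by more than 40 mm (distance of any of green_sleeve, tape_measure, brush, screwdriver, pen from where it was at the start of the episode above 0.04 m).
It also fails if it takes over 58 s, if anything falls off the work surface, if the arm or the gripper's body presses on something with over 40 N, if the wrist force passes 120 N, or if a joint passes its speed limit or range.

## Working session

There is one attempt and no reset: what is moved stays moved. The work goes in short steps, each a Python script; the robot and the scene stay as the last script left them, time stands still between calls to the robot, and variables do not carry over. Pictures are saved under pics/ and viewed, at most 10 in all, crops included, and the job is handed in when it is done.

```bash
mkdir -p pics; ls
cat > grab.py <<'E'
from station import robot, fingers, vision, workorder, recognise
import cv2,sys
for n in ("side","top"):
    cv2.imwrite(f"pics/{n}_{sys.argv[1]}.png",cv2.cvtColor(vision.grab_frame(n),cv2.COLOR_RGB2BGR))
E
python3 grab.py 0
python3 - <<'E'
from station import *
from station import vision,recognise,robot
for n in("side","top"):
    print(n,vision.calibration(n))
    for l in("bottle","carton","tote","gauge_case","green_sleeve","tape_measure"):
        print(l,[(round(d["p"],2),[round(float(x)) for x in d["rect"]]) for d in recognise(l,n)])
print(robot.current_time_s())
E
```

```text
pics
side {'mtx': array([[455.35726149,   0.        , 315.60550412],
       [  0.        , 455.35726149, 195.91225395],
       [  0.        ,   0.        ,   1.        ]]), 'k1': -0.05210521755940046, 'extrinsics': array([[-0.96921246, -0.2457134 , -0.01587889,  0.51928932],
       [ 0.11821165, -0.52091565,  0.84538328, -0.09236766],
       [-0.21599356,  0.81747894,  0.53392412, -1.05456099],
       [ 0.        ,  0.        ,  0.        ,  1.        ]])}
bottle [(0.67, [351, 155, 23, 24])]
carton [(0.68, [322, 271, 35, 51])]
tote [(0.91, [278, 197, 42, 48]), (0.73, [254, 251, 42, 66]), (0.58, [396, 253, 49, 68]), (0.42, [321, 271, 35, 54]), (0.25, [317, 127, 18, 23])]
gauge_case [(0.97, [275, 194, 23, 21]), (0.6, [352, 154, 27, 25])]
green_sleeve [(0.93, [201, 295, 33, 44])]
tape_measure [(0.88, [315, 125, 25, 23])]
top {'mtx': array([[364.46995296,   0.        , 317.7649549 ],
       [  0.        , 364.46995296, 194.76214372],
       [  0.        ,   0.        ,   1.        ]]), 'k1': -0.052044076033091746, 'extrinsics': array([[-0.00398055, -0.99992133, -0.01189469,  0.00911917],
       [ 0.99716993, -0.00486204,  0.07502325, -0.5587084 ],
       [-0.07507518, -0.01156239,  0.99711084, -1.14891437],
       [ 0.        ,  0.        ,  0.        ,  1.        ]])}
bottle [(0.69, [405, 215, 38, 20])]
carton []
tote [(0.77, [246, 181, 52, 35]), (0.61, [306, 171, 49, 30]), (0.58, [260, 274, 50, 25])]
gauge_case [(0.77, [293, 175, 17, 21])]
green_sleeve [(0.83, [197, 163, 24, 16]), (0.39, [308, 174, 51, 28]), (0.21, [404, 216, 36, 21])]
tape_measure [(0.88, [455, 167, 21, 24])]
0.7
```

View pics/side_0.png

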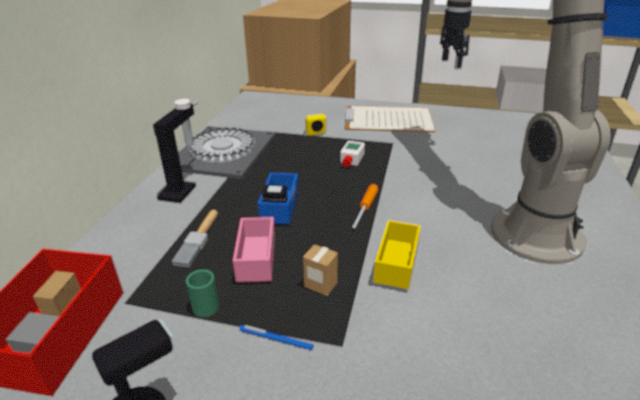

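View pics/top_0.png

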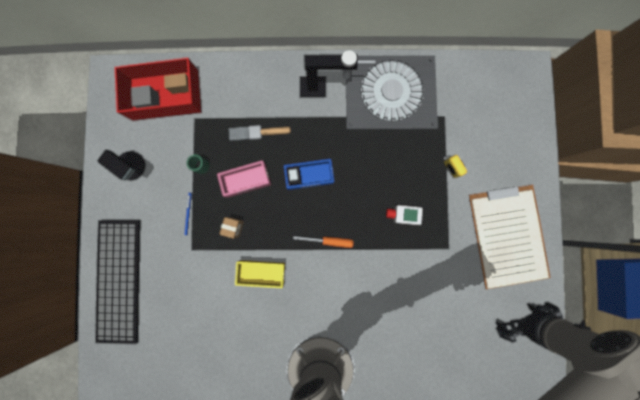

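The side view shows the blue tote with the black case at (278,197), the bottle at (351,155) with its red cap at the lower left, and the carton at (321,270). In the top view the tote is at (308,174), with the case at its left (+y) end. The bottle is at (405,215) with the cap pointing left (+y), and the carton is at (230,228).

```bash
cat > crop.py <<'E'
import cv2,numpy as np,sys
def comp(tag,cs,out,s=4,w=66,h=74):
    rows=[]
    for n in("top","side"):
        im=cv2.imread(f"pics/{n}_{tag}.png"); r=[]
        for (c,v) in cs[n]:
            t=cv2.resize(im[v-h//2:v+h//2,c-w//2:c+w//2],None,fx=s,fy=s,interpolation=cv2.INTER_CUBIC)
            for k in range(0,w,10): 
                cv2.line(t,(k*s,0),(k*s,6),(0,255,255),1); cv2.putText(t,str(c-w//2+k),(k*s,16),0,.35,(0,255,255),1)
            for k in range(0,h,10): 
                cv2.line(t,(0,k*s),(6,k*s),(0,255,255),1); cv2.putText(t,str(v-h//2+k),(8,k*s+4),0,.35,(0,255,255),1)
            r.append(t)
        rows.append(np.hstack(r))
    cv2.imwrite(out,np.vstack(rows))
if __name__=="__main__":
    comp("0",{"top":[(405,215),(230,228),(308,174)],"side":[(351,155),(321,270),(278,197)]},"pics/c0.png")
E
python3 crop.py
```

```text
(no output)
```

View pics/c0.png

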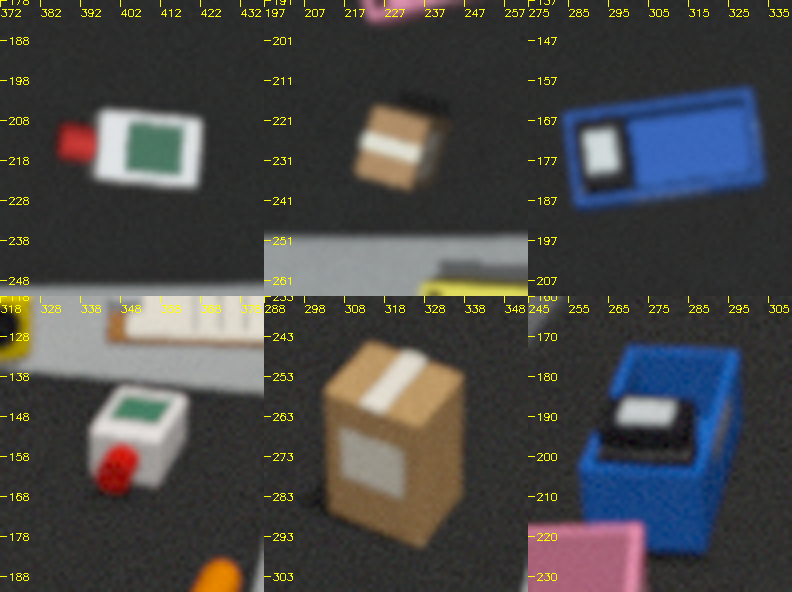

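The crops show clear corners of the bottle, carton and tote rim in both views. I'll fit each pose (x, y, z, yaw) to those corners.

```bash
cat > fit.py <<'E'
import numpy as np
from scipy.optimize import least_squares
from station import vision
CAL={n:vision.calibration(n) for n in("top","side")}
def proj(n,P):
    c=CAL[n]; q=(c["extrinsics"]@np.c_[P,np.ones(len(P))].T)[:3].T
    s=np.c_[q[:,0],-q[:,1]]/-q[:,2:]; s=s*(1+c["k1"]*(s**2).sum(1,keepdims=True))
    return s@np.diag([c["mtx"][0,0],c["mtx"][1,1]])+c["mtx"][:2,2]
def fit(obs,x0):
    def f(p):
        c,s=np.cos(p[3]),np.sin(p[3]); R=np.array([[c,-s,0],[s,c,0],[0,0,1]]); r=[]
        for n,l in obs.items():
            a=np.array(l,float); r.append(proj(n,a[:,2:]/1000@R.T+p[:3])-a[:,:2])
        return np.vstack(r).ravel()
    o=least_squares(f,x0,loss="soft_l1"); return o.x,f(o.x)
def show(n,obs,x0):
    p,r=fit(obs,x0); print(n,np.round(p[:3],4),"yaw",round(np.degrees(p[3]),1),np.round(r.reshape(-1,2),1).tolist())
    return p
E
python3 - <<'E'
from fit import *
show("bottle",{"top":[(422.75,207.75,-40,-27,40),(421.25,224.75,-40,27,40),(387,213.25,68,0,20)],
"side":[(349.25,141.5,-40,-27,40),(365,142,-40,27,40),(340.5,151,40,-27,40),(358.5,165.5,40,27,0),(364.75,153,-40,27,0)]},[.45,-.3,0,1.5])
show("carton",{"top":[(224.5,217.75,27,22,80),(220,234.75,-27,22,80),(239,221,27,-22,80),(234,238.5,-27,-22,80)],
"side":[(327.25,265.75,-27,22,80),(303.25,256.5,27,22,80),(315.25,244.75,27,-22,80),(337.75,252.75,-27,-22,80),(304.5,286,27,22,0),(327.25,295.25,-27,22,0),(337,283.25,-27,-22,0)]},[.45,.25,0,-.2])
show("tote",{"top":[(283.75,165.25,36,73,65),(330.75,159,36,-73,65),(334.5,182.5,-36,-73,65),(287.25,189,-36,73,65)],
"side":[(270,172.75,36,-73,65),(298.25,173,-36,-73,65),(258.5,201.75,36,73,65),(291.25,203.5,-36,73,65),(289.5,224,-36,73,0)]},[.55,0,0,.1])
from station import robot
print(robot.current_eef_rot())
E
```

```text
bottle [ 0.4902 -0.2814  0.003 ] yaw 84.6 [[0.1, 0.4], [0.4, 0.5], [-0.1, 0.5], [-1.1, -1.6], [0.1, 0.2], [0.1, -0.0], [-0.7, 0.1], [-0.2, 0.9]]
carton [0.4544 0.2753 0.0006] yaw -16.3 [[0.7, -0.4], [0.0, -0.3], [-0.1, 0.4], [-0.3, -0.0], [0.0, -0.2], [-0.3, -0.1], [-0.7, -0.6], [0.6, -0.2], [-0.3, 0.9], [0.1, 1.0], [0.9, -0.4]]
tote [0.6193 0.0326 0.0051] yaw 8.1 [[0.4, 0.8], [0.0, 0.2], [-0.3, -0.4], [0.1, -0.0], [0.4, -1.2], [-0.5, -0.4], [0.1, 0.2], [-2.3, -0.1], [0.7, 2.0]]
[1.79994659e+02 5.49243376e-05 2.48039122e+01]
```

```bash
cat > h.py <<'E'
import numpy as np
from scipy.spatial.transform import Rotation as Ro
from station import robot, fingers, vision, workorder, recognise
Z=np.array([0,0,1.])
def hd(d): d=np.radians(d); return np.array([np.cos(d),np.sin(d),0])
def eul(y,z):
    y=np.array(y)/np.linalg.norm(y); return Ro.from_matrix(np.c_[np.cross(y,z),y,z]).as_euler("xyz",degrees=True)
def tilt(head,a): # tool points a deg from vertical toward heading
    a=np.radians(a); return np.sin(a)*hd(head)-np.cos(a)*Z
BY=84.8; B0=np.array([.4902,-.2814,0.]); TI=30
TOTE=np.array([.6193,.0326]); TY=8.1
CAR=np.array([.4544,.2753]); CY=-16.3
GX,GZ=.012,.028  # grip point on lying bottle
E
python3 - <<'E'
from h import *
def ik(p,e):
    q=robot.inverse_kinematics(list(p),list(e)); return None if q is None else np.round(q).astype(int).tolist()
for s in(1,-1):
    g=B0+GX*hd(BY)+GZ*Z
    e=eul(s*hd(BY+90),tilt(BY+180,TI)); print("grasp",s,ik(g,e),ik(g+.12*Z,e))
    for yaw in (BY,60,30,0,-30):
        e=eul(s*hd(yaw+90),tilt(yaw,90-TI)); print("stand",s,yaw,ik([.5,-.22,.055],e),ik([.5,-.22,.15],e))
    print("tote",s,ik([*TOTE,.2],eul(s*hd(TY),-Z)),"carton",ik([*CAR,.1],eul(s*hd(CY),-Z)))
E
```

```text
grasp 1 [50, 46, -62, 106, 71, 79, 133] [51, 32, -62, 100, 58, 81, 147]
stand 1 84.8 [53, 57, -9, 71, -34, 96, -129] [55, 51, -13, 70, -34, 101, -136]
stand 1 60 [44, 48, 16, 95, -60, 88, -120] [42, 40, 19, 94, -59, 94, -127]
stand 1 30 [49, 37, 13, 122, -82, 69, -114] [43, 25, 20, 120, -76, 73, -128]
stand 1 0 [101, 50, -62, 143, 199, 27, -45] [104, 21, -62, 141, 242, 28, -107]
stand 1 -30 None None
tote 1 [21, 32, -41, 74, 21, 81, -11] carton [6, 31, -54, 97, 27, 66, -72]
grasp -1 [23, 30, -21, 107, 51, 57, -34] [26, 21, -24, 101, 42, 68, -22]
stand -1 84.8 [59, 59, -20, 71, -28, 93, 46] [59, 52, -20, 69, -30, 100, 41]
stand -1 60 [68, 49, -18, 94, -42, 73, 47] [68, 40, -18, 92, -43, 80, 41]
stand -1 30 [75, 38, -20, 121, -71, 52, 60] [73, 25, -17, 119, -67, 59, 47]
stand -1 0 [101, 50, -62, 143, 199, 27, 135] [104, 21, -62, 141, 242, 28, 73]
stand -1 -30 None None
tote -1 [-41, 38, 64, 77, -34, 85, -151] carton [10, 34, -62, 97, 32, 68, 104]
```

```bash
python3 - <<'E'
from h import *
s=-1
zt=tilt(BY+180,TI); e=eul(s*hd(BY+90),zt)
g=B0+GX*hd(BY)+GZ*Z
robot.move_to(list(g-.12*zt),list(e))
print(robot.line_to(list(g),velocity=.12,f_stop=8), robot.current_tool_pos(),g)
fingers.gripper_to(0.0,force=50)
print(robot.current_finger_gap(),robot.current_gripper_force())
robot.line_to(list(g+.13*Z),velocity=.15)
e2=eul(s*hd(BY+90),tilt(BY,90-TI))
p=np.array([.49,-.25,.16]); 
robot.move_to(list(p),list(e2))
print(robot.current_finger_gap(),robot.current_gripper_force(),robot.current_time_s())
E
python3 grab.py 1; python3 -c "
from crop import comp
comp('1',{'top':[(400,212)],'side':[(350,150)]},'pics/c1.png',w=200,h=140,s=2)
import cv2,numpy as np;a=cv2.imread('pics/c1.png');cv2.imwrite('pics/c1.png',np.hstack([a[:280],a[280:]]))"
```

```text
False [ 0.49228703 -0.26886062  0.02867069] [ 0.49128759 -0.26944939  0.028     ]
4.212048926942579e-05 0.0
-0.0029666315555324945 0.0 6.2167
```

View pics/c1.png

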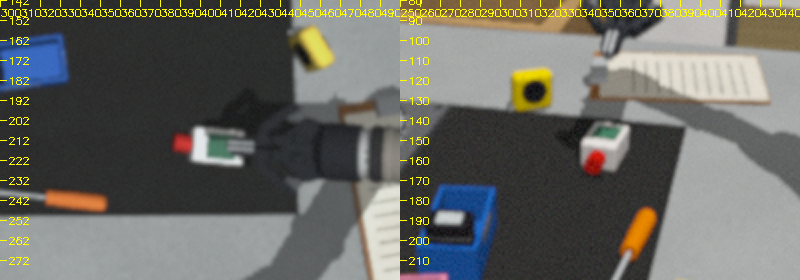

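The bottle is still lying where it was, with the cap near (386,213) in the top view, so the gripper closed on nothing. I'll check where the TCP projects against where the hand appears.

Run:
```python
from h import *
from fit import proj
p=robot.current_tool_pos(); print(p,robot.current_eef_rot(),robot.current_finger_gap(),robot.tip_reach)
for n in("top","side"): print(n,proj(n,np.array([p])),proj(n,np.array([[.4902,-.2814,.04]])))
import cv2
for n in("top","side"):
    print([d for d in recognise("bottle",n)])
a=cv2.imread("pics/top_1.png")[170:260,340:480];b=cv2.imread("pics/side_1.png")[75:175,290:420]
f=lambda a:cv2.resize(a,(400,300),interpolation=cv2.INTER_CUBIC)
cv2.imwrite("pics/c2.png",np.hstack([f(a),f(b)]))
```

```text
[ 0.49107978 -0.24618684  0.16149513] [179.84992867 -60.02566345  85.31700421] 0.0015795326390064433 0.017
top [[407.13600382 214.56423677]] [[409.33640778 215.59168286]]
side [[351.67630474 113.81741587]] [[353.04969209 147.40635496]]
[{'rect': [402.8, 215.9, 35.8, 17.0], 'p': 0.68}]
[{'rect': [350.1, 155.9, 22.5, 24.9], 'p': 0.58}]
```

View pics/c2.png

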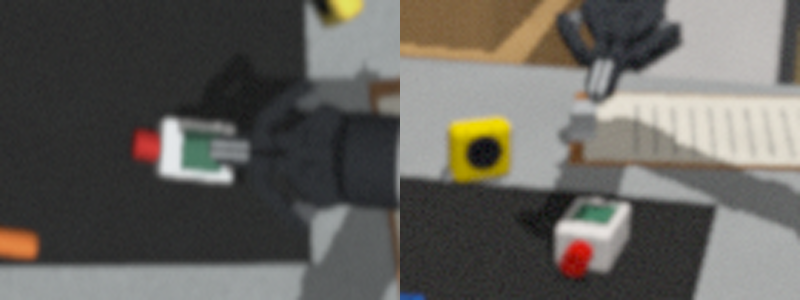

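The hand is where the calibration says it should be, so the pads probably slid off the top edges: when open, the tips stand further back. I'll measure how far the bottle shifted, then retry deeper and steeper.

```bash
cat > grip.py <<'E'
from h import *
import cv2
def seg(im):
    s=im[190:240,375:435].astype(int) # rgb
    r=((s[...,0]>130)&(s[...,1]<90)); w=(s.min(2)>110)
    m=(w|r|((s[...,1]-s[...,0])>25)).astype(np.uint8)
    m=cv2.morphologyEx(m,cv2.MORPH_OPEN,np.ones((2,2),np.uint8))
    n,l,st,ce=cv2.connectedComponentsWithStats(m); k=1+np.argmax(st[1:,4])
    rr=np.argwhere(r).mean(0)[::-1]; ww=np.argwhere(w).mean(0)[::-1]
    return ce[k],rr,ww,st[k,4]
E
python3 - <<'E'
from grip import *
e=eul(-hd(BY+90),tilt(BY+180,20))
fingers.gripper_to(1.0)
robot.line_to([.49,-.31,.2],velocity=.2)
robot.move_to([.45,-.47,.2],list(e))
a=cv2.cvtColor(cv2.imread("pics/top_0.png"),cv2.COLOR_BGR2RGB); b=vision.grab_frame("top")
cv2.imwrite("pics/top_2.png",b[...,::-1])
A,B=seg(a),seg(b)
for x in(A,B): print([np.round(v,2) for v in x[:3]],x[3],"ang",np.degrees(np.arctan2(*(x[2]-x[1])[::-1])))
print(robot.current_time_s())
E
```

```text
[array([32.69, 25.49]), array([16.25, 23.41]), array([33.03, 24.57])] 550 ang 3.9614695005160057
[array([23.43, 24.67]), array([16.16, 23.29]), array([31.01, 24.31])] 219 ang 3.9393697247515886
8.5833
```

```bash
sed -i 's/^BY=.*/BY=85.2; B0=np.array([.4902,-.2814,0.]); TI=20/; s/^GX,GZ=.*/GX,GZ=.012,.019/' h.py
python3 - <<'E'
from h import *
s=-1
zt=tilt(BY+180,TI); e=eul(s*hd(BY+90),zt)
g=B0+GX*hd(BY)+GZ*Z
robot.move_to(list(g-.1*zt),list(e))
print(robot.line_to(list(g),velocity=.1,f_stop=6), np.round(robot.current_tool_pos()-g,4))
for o in(.8,.7,.6,.5):
    fingers.gripper_to(o,force=35)
    print(o,robot.current_finger_gap(),robot.current_gripper_force(),np.round(robot.current_contact_force(),1))
    if robot.current_finger_gap()>o+.03: break
print(robot.current_time_s())
E
python3 grab.py 3
python3 - <<'E'
import cv2,numpy as np
a=cv2.imread("pics/top_3.png")[170:260,340:480];b=cv2.imread("pics/side_3.png")[85:185,290:420]
f=lambda a:cv2.resize(a,(400,300),interpolation=cv2.INTER_CUBIC)
cv2.imwrite("pics/c3.png",np.hstack([f(a),f(b)]))
E
```

```text
False [0.0009 0.0002 0.0007]
0.8 0.7986644875837067 0.0 [ 0.3  0.  -0.9]
0.7 0.7016999236351061 0.0 [-0.4 -0.3 -0.3]
0.6 0.600395085241665 11.112429052591324 [-0.9  0.2  2.2]
0.5 0.548386043063204 34.812912940979004 [-1.4  1.8  4.7]
11.85
```

View pics/c3.png

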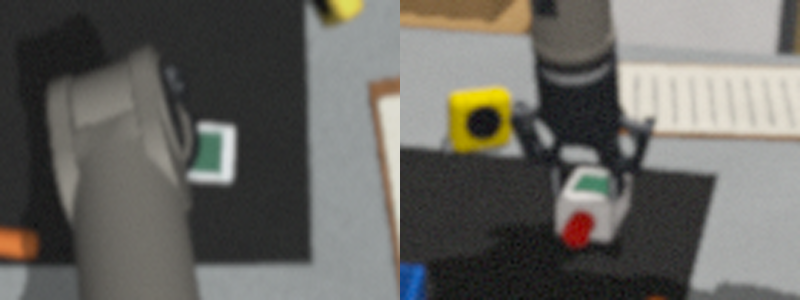

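The fingers now straddle the bottle and hold a steady 35 N at gap 0.55. I'll tighten the grip and test the lift.

```bash
python3 - <<'E'
from h import *
s=-1
fingers.gripper_to(0.3,force=60); G=robot.current_finger_gap(); print(G,robot.current_gripper_force())
p=robot.current_tool_pos()
robot.line_to(list(p+[0,0,.02]),velocity=.05)
print(robot.current_finger_gap(),robot.current_gripper_force(),np.round(robot.current_contact_force(),1))
if robot.current_finger_gap()>.4:
    robot.line_to(list(p+[0,0,.13]),velocity=.15)
    e2=eul(s*hd(BY+90),tilt(BY,90-TI))
    robot.move_to([.49,-.25,.16],list(e2))
    print(robot.current_finger_gap(),robot.current_gripper_force(),robot.current_time_s())
E
python3 grab.py 4
python3 - <<'E'
import cv2,numpy as np
a=cv2.imread("pics/top_4.png")[170:260,340:480];b=cv2.imread("pics/side_4.png")[70:170,290:420]
f=lambda a:cv2.resize(a,(400,300),interpolation=cv2.INTER_CUBIC)
cv2.imwrite("pics/c4.png",np.hstack([f(a),f(b)]))
E
```

```text
0.30178658194298186 16.7765574879013
0.30205301904055476 0.0 [ 0.1 -0.3  0.5]
```

View pics/c4.png

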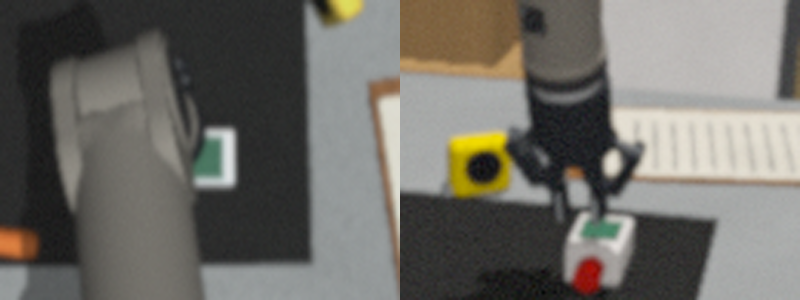

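The bottle squeezed out. Comparing the fingertips with the TCP projections, in c2 the tips are at (210,150) and (597,95), where the TCP projects to (192,149) and (590,116). The real fingertips are about 30 mm short along the tool axis. I'll measure this by touching the bare bench with the gripper shut, and look at the bottle again.

```bash
python3 - <<'E'
from h import *
from fit import proj
p=robot.current_tool_pos(); robot.line_to(list(p+[0,0,.08]),velocity=.2)
e=[180,0,24.8]
robot.move_to([.36,-.33,.06],e)
fingers.gripper_to(0)
hit=robot.line_to([.36,-.33,-.03],velocity=.06,f_stop=5)
q=robot.current_tool_pos(); print(hit,q,robot.current_contact_force(),robot.current_time_s())
for n in("top","side"): print(n,proj(n,np.array([q,[q[0],q[1],0]])))
E
python3 grab.py 5
python3 - <<'E'
from crop import comp
comp("5",{"top":[(405,215),(430,260)],"side":[(351,155),(400,150)]},"pics/c5.png",w=90,h=74)
E
```

```text
True [ 0.35970739 -0.3296791  -0.0200481 ] [-0.55637063  0.70396827  5.07310347] 15.9167
top [[420.39395554 255.5408307 ]
 [422.05322783 256.10215779]]
side [[396.6823664  162.14683459]
 [397.18785139 156.39915056]]
```

View pics/c5.png

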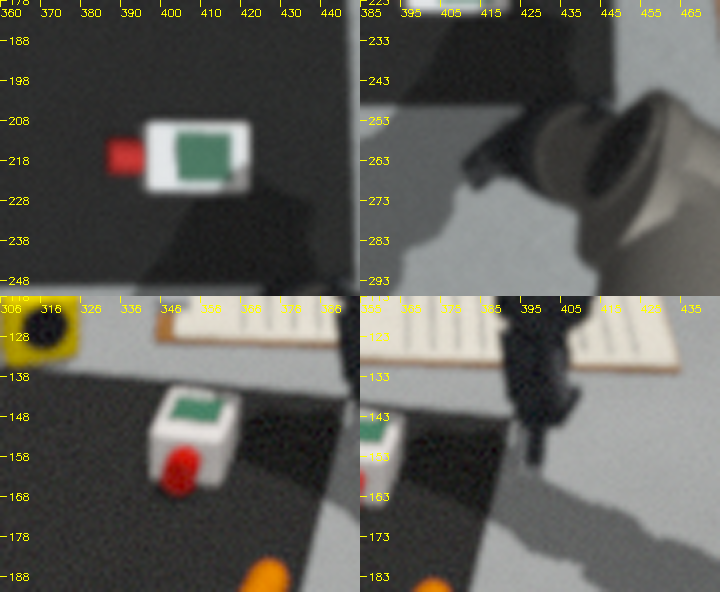

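Contact came at a reported z of -20 mm where +17 mm was expected, so the tips are 37 mm short along the tool axis. I'll apply that correction everywhere. The bottle has turned slightly: in the top view its base edge is (422,208.5)–(422,226) and its cap tip is at (386.8,217).

```bash
cat >> h.py <<'E'
D=.037   # measured: real TCP is this much short of the commanded one along tool z
def off(p,z): return list(np.array(p)+D*np.array(z))
def true(): return robot.current_tool_pos()-D*Ro.from_euler("xyz",robot.current_eef_rot(),degrees=True).as_matrix()[:,2]
GX,GZ,TI=.012,.021,25
E
python3 - <<'E'
from h import *
from fit import show
P=show("bottle",{"top":[(422.25,208.5,-40,-27,40),(422,226,-40,27,40),(386.75,217.25,68,0,20)],
"side":[(348.5,140.75,-40,-27,40),(366,142,-40,27,40),(343.5,152.75,40,-27,40),(361.5,165.5,40,27,0),(365.25,153.25,-40,27,0),(344,162.75,40,-27,0)]},[.48,-.28,0,1.5])
BY=np.degrees(P[3]); B0=np.array([P[0],P[1],0])
s=-1; zt=tilt(BY+180,TI); e=list(eul(s*hd(BY+90),zt)); g=B0+GX*hd(BY)+GZ*Z
e2=list(eul(s*hd(BY+90),tilt(BY,90-TI)))
# check IK ahead
print([robot.inverse_kinematics(off(a,b),c) is not None for a,b,c in[(g,zt,e),([.49,-.25,.15],tilt(BY,90-TI),e2),([.49,-.25,.052],tilt(BY,90-TI),e2)]])
robot.line_to([.36,-.33,.1],velocity=.2)
fingers.gripper_to(1.0)
robot.move_to(off(g-.1*zt,zt),e)
print(robot.line_to(off(g,zt),velocity=.1,f_stop=6), np.round(true()-g,4))
fingers.gripper_to(.3,force=40); G=robot.current_finger_gap(); print(G,robot.current_gripper_force(),robot.current_contact_force())
if G>.4:
    robot.line_to(off(g+.12*Z,zt),velocity=.12)
    robot.move_to(off([.49,-.25,.15],tilt(BY,90-TI)),e2)
    print(robot.current_finger_gap(),robot.current_gripper_force(),robot.current_time_s())
open("by.txt","w").write(f"{BY} {B0[0]} {B0[1]}")
E
python3 grab.py 6
python3 - <<'E'
import cv2,numpy as np
a=cv2.imread("pics/top_6.png")[170:260,340:480];b=cv2.imread("pics/side_6.png")[70:170,290:420]
f=lambda a:cv2.resize(a,(400,300),interpolation=cv2.INTER_CUBIC)
cv2.imwrite("pics/c6.png",np.hstack([f(a),f(b)]))
E
```

```text
bottle [ 0.4844 -0.2812  0.0029] yaw 90.2 [[-0.3, 0.2], [0.4, -0.1], [0.0, 0.5], [0.1, -0.4], [-0.1, -0.1], [0.1, -1.0], [-0.2, 0.1], [0.1, 0.4], [-0.6, 1.0]]
[True, True, True]
False [0.0008 0.0004 0.0006]
0.6297685673478043 42.57459819316864 [0.66284822 0.97526715 4.59743757]
0.6257326916806905 42.317984104156494 21.9583
```

The grip is good: gap 0.63, which matches 54 mm. I'll stand the bottle up, release it and back off.

```bash
python3 - <<'E'
from h import *
BY=float(open("by.txt").read().split()[0])
z2=tilt(BY,90-TI)
robot.line_to(off([.49,-.25,.065],z2),velocity=.12)
print(robot.line_to(off([.49,-.25,.045],z2),velocity=.025,f_stop=3),true(),robot.current_contact_force())
fingers.gripper_to(1.0)
p=true(); robot.line_to(off(p-.1*z2,z2),velocity=.15)
robot.line_to(off(p-.1*z2+.1*Z,z2),velocity=.25)
print(robot.current_time_s())
E
python3 grab.py 7
python3 - <<'E'
from crop import comp
comp("7",{"top":[(395,212),(308,174)],"side":[(352,145),(278,197)]},"pics/c7.png",w=90,h=74)
E
```

```text
True [ 0.49003312 -0.24993167  0.05472436] [-0.18334672 -1.14324571  2.98562435]Traceback (most recent call last):
  File "<stdin>", line 8, in <module>
station.PlanningError: the arm cannot follow that straight line within its joint ranges
```

View pics/c7.png

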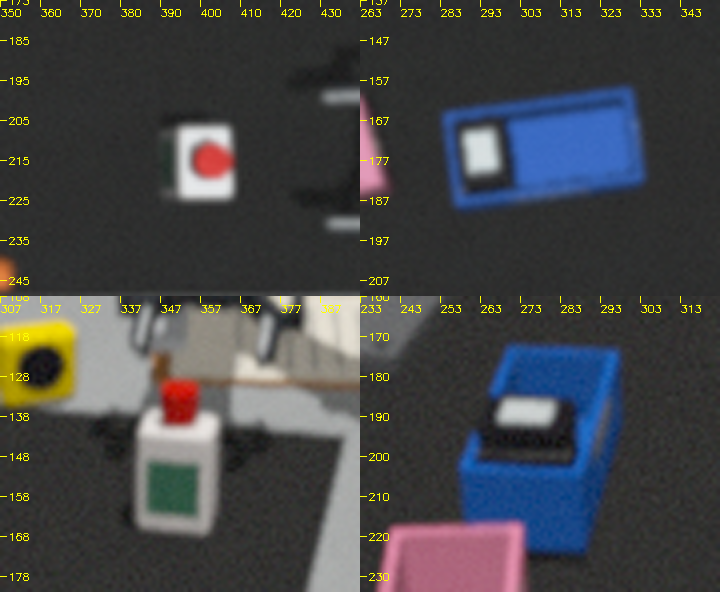

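The bottle stands upright and free on the bench; in the top view its top face is centred at (401.6,215.4). I'll refine the tote and case positions, then regrasp from above.

Run:
```python
from h import *
from fit import *
def back(n,uv,z):
    from scipy.optimize import fsolve
    return fsolve(lambda q: proj(n,np.array([[q[0],q[1],z]]))[0]-uv,[.5,0])
print("bottle",back("top",(401.6,215.4),.08), "case",back("top",(293,175),.09),back("side",(233+166/4,160+(412-296)/4),.09))
T={"top":[(283.6,165.1,36,73,65),(330.9,159,36,-73,65),(334.4,182.5,-36,-73,65),(287.1,189,-36,73,65)]}
S=[(270,172.75,36,-73,65),(298.1,173,-36,-73,65),(258.2,201.75,36,73,65)]
for tag,o in(("top",T),("side",{"side":S}),("both",{**T,"side":S})):
    def f(p):
        c,s=np.cos(p[2]),np.sin(p[2]);R=np.array([[c,-s,0],[s,c,0],[0,0,1]])
        return np.vstack([proj(n,np.array(l)[:,2:]/1000@R.T+[p[0],p[1],0])-np.array(l)[:,:2] for n,l in o.items()]).ravel()
    r=least_squares(f,[.6,0,.1]); print(tag,np.round(r.x[:2],4),np.degrees(r.x[2]),np.round(r.fun,1))
# regrasp prep
B=np.array([.490,-.250]); BY=90.2
for s in(1,-1):
    e=list(eul(s*hd(BY+90),-Z))
    for p,y in((( *B,.2),BY+90),((.62,-.01,.2),TY),((.62,-.01,.2),TY+180)):
        q=robot.inverse_kinematics(off(p,-Z),list(eul(s*hd(y),-Z))); print(s,y,None if q is None else np.round(q))
print(robot.current_time_s(),true())
```

```text
bottle [ 0.49024165 -0.24828034] case [0.61409129 0.0808049 ] [0.61510742 0.07694522]
top [0.6206 0.0331] 7.50081273436354 [ 0.6  0.6 -0.2  0.3 -0.5 -0.4  0.1 -0.5]
side [0.6222 0.0267] 7.626048295296841 [ 0.5 -0.7 -0.6  0.2  0.1  0.5]
both [0.6208 0.0316] 7.476426583471585 [ 1.1  0.5  0.3  0.3 -0.  -0.4  0.6 -0.6  0.5  0.2 -0.5  1.2 -0.2  1.6]
1 180.2 [  49.   23.  -33.   90.   13.   71. -165.]
1 8.1 [ 19.  31. -31.  78.  16.  75.  -4.]
1 188.1 [ 35.  41. -62.  78.  36.  82. 162.]
-1 180.2 [ 44.  22. -25.  90.  10.  70.  17.]
-1 8.1 [ 35.  41. -62.  78.  36.  82. 162.]
-1 188.1 [ 19.  31. -31.  78.  16.  75.  -4.]
24.775 [ 0.48951254 -0.33939766  0.09509551]
```

```bash
sed -i 's/^TOTE=.*/TOTE=np.array([.6208,.0315]); TY=7.5/' h.py
cat >> h.py <<'E'
def lower(xy,zc,zf):
    """down from above to floor; zf = expected TCP height at floor"""
    a=robot.line_to(off([*xy,zf+.02],-Z),velocity=.1,f_stop=8)
    if a: return "early",true()[2]-zf
    b=robot.line_to(off([*xy,zf-.006],-Z),velocity=.025,f_stop=4)
    return b,true()[2]-zf,np.round(robot.current_contact_force(),1)
E
python3 - <<'E'
from h import *
e=list(eul(-hd(180.2),-Z)); B=[.490,-.249]
robot.move_to(off([.49,-.36,.19],-Z),e)
robot.line_to(off([*B,.16],-Z),velocity=.25)
print(robot.line_to(off([*B,.068],-Z),velocity=.12,f_stop=6),true())
fingers.gripper_to(.3,force=50); print(robot.current_finger_gap(),robot.current_gripper_force())
robot.line_to(off([*B,.19],-Z),velocity=.18)
t=TOTE+ -.0445*hd(TY+90)[:2]
robot.move_to(off([*t,.19],-Z),list(eul(-hd(180+TY),-Z)))
print(robot.current_finger_gap(),robot.current_time_s())
print(lower(t,None,.083),true(),t,robot.current_finger_gap(),robot.current_time_s())
E
```

```text
False [ 0.49074614 -0.24952943  0.06873363]
0.6187895936297855 53.52313578128815
0.6235322906253729 29.4167
(True, np.float64(0.001037756384540428), array([-0.5, -0.1,  3.5])) [ 0.62648859 -0.01261699  0.08403776] [ 0.62660842 -0.0126193 ] 0.6262733530656939 31.175
```

The bottle reached the floor at the expected height. I'll release it and fetch the carton.

```bash
python3 - <<'E'
from h import *
fingers.gripper_to(1.0); p=true()
robot.line_to(off([p[0],p[1],.2],-Z),velocity=.2)
e=list(eul(hd(CY),-Z))
robot.move_to(off([*CAR,.16],-Z),e)
print(robot.line_to(off([*CAR,.068],-Z),velocity=.12,f_stop=6),true())
fingers.gripper_to(.3,force=60); print(robot.current_finger_gap(),robot.current_gripper_force())
robot.line_to(off([*CAR,.19],-Z),velocity=.18)
t=TOTE+.001*hd(TY+90)[:2]
q=TOTE+.15*hd(TY+90)[:2]
robot.move_to(off([*q,.19],-Z),list(eul(hd(TY),-Z)))
print(robot.current_finger_gap(),robot.current_time_s())
E
python3 grab.py 8
python3 - <<'E'
from crop import comp
comp("8",{"top":[(308,174)],"side":[(278,187)]},"pics/c8.png",w=80,h=74)
import cv2,numpy as np
from fit import proj,CAL
from h import TOTE,TY,hd
a=cv2.imread("pics/c8.png"); cv2.imwrite("pics/c8.png",np.hstack([a[:296],a[296:]]))
# bottle expected pixels
c=np.array([*(TOTE-.0445*hd(TY+90)[:2]),0])
for n in("top","side"):
    print(n,np.round(proj(n,np.array([c+[0,0,.123],*[c+.001*np.r_[a*hd(TY)[:2]+b*hd(TY+90)[:2],95] for a in(-27,27) for b in(-20,20)]])),1).tolist())
E
```

```text
False [0.45505808 0.27574657 0.06869152]
0.6196712322291673 64.19155240058899
0.6250114966080973 36.4833
top [[323.8, 169.2], [331.5, 178.4], [318.4, 180.2], [329.1, 160.8], [316.0, 162.6]]
side [[280.8, 158.9], [293.2, 165.4], [290.6, 173.1], [272.4, 164.6], [269.3, 172.2]]
```

View pics/c8.png

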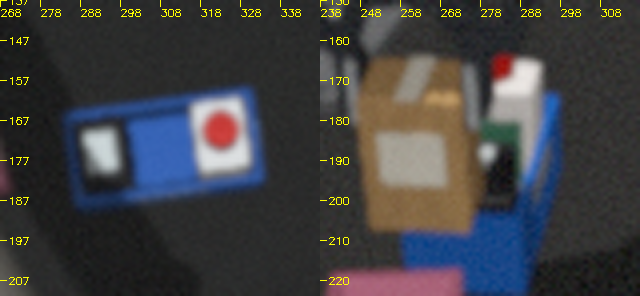

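The bottle stands in the -y end, with its cap at (323,169.5) as predicted. The free gap in the top view spans columns 299.7 to 316.2 at row 170. I'll aim the carton at the middle of it.

Run:
```python
from h import *
from fit import proj
from scipy.optimize import fsolve
ys=[]
for u,z in((299.7,.09),(316.2,.095)):
    q=fsolve(lambda q: proj("top",np.array([[q[0],q[1],z]]))[0]-[u,170],[.6,0])
    ys.append((q-TOTE)@hd(TY+90)[:2])
m=np.mean(ys); print("edges",ys,"mid",m)
m=float(np.clip(m,-.001,.004)); t=TOTE+m*hd(TY+90)[:2]
robot.line_to(off([*t,.19],-Z),velocity=.2)
print(lower(t,None,.083),true(),t,robot.current_finger_gap(),robot.current_contact_force(),robot.current_time_s())
```

```text
edges [np.float64(0.027588972885720712), np.float64(-0.02207205043886111)] mid 0.002758461223429801
(True, np.float64(0.0010922485300247226), array([0.7, 1.1, 4.9])) [0.62030613 0.03416549 0.08409225] [0.62043995 0.03423486] 0.6177016458329567 [0.65752518 1.1387884  4.89141657] 39.225
```

Run:
```python
from h import *
from fit import proj
fingers.gripper_to(1.0); p=true()
robot.line_to(off([p[0],p[1],.2],-Z),velocity=.15)
robot.move_to(off([.42,.2,.22],-Z),list(eul(hd(TY),-Z)))
im=vision.grab_frame("top")[150:200,278:345].astype(int)
r=(im[...,0]>130)&(im[...,1]<90)
b=(im[...,0]>im[...,2]+25)&(im[...,0]<220)&~r&(im[...,1]>80)
for n,m in(("cap",r),("brown",b)): print(n,m.sum(),np.argwhere(m).mean(0)[::-1]+[278,150] if m.any() else None)
u=hd(TY+90)
for y,z in((-.0445,.123),(.0028,.095)): print(proj("top",np.array([np.r_[TOTE,z]+y*u])))
for l in("bottle","carton","gauge_case"):
    for n in("side","top"): print(l,n,[(round(d["p"],2),np.round(d["rect"]).tolist()) for d in recognise(l,n)][:3] if n=="top" or vision.grab_frame(n) is not None else 0)
print(robot.current_time_s())
```

```text
cap 38 [322.76315789 169.21052632]
brown 254 [309.56692913 172.28740157]
[[323.80184024 169.15626954]]
[[308.25000341 172.61402952]]
bottle side [(0.52, [281.0, 171.0, 22.0, 30.0])]
bottle top [(0.54, [322.0, 173.0, 16.0, 20.0])]
carton side [(0.68, [281.0, 183.0, 25.0, 16.0])]
carton top [(0.58, [307.0, 174.0, 18.0, 22.0])]
gauge_case side [(0.71, [281.0, 170.0, 24.0, 21.0]), (0.67, [276.0, 194.0, 24.0, 19.0])]
gauge_case top [(0.69, [293.0, 176.0, 14.0, 21.0]), (0.43, [189.0, 208.0, 2.0, 30.0])]
42.1
```

All three are where they should be, and the arm is clear, so I'm handing it in.

```bash
python3 -c "
from station import workorder
print(workorder.close_job())"
```

```text
the job is handed in; nothing more can be done
None
```

The job is handed in at about 42 s, with no verdict returned: the bottle was stood up on the bench, released, then placed cap up in the tote, with the carton upright between it and the gauge case, and the final camera check showed all three in place.

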